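# Put the spare battery pack on charge

## Task

Put the battery pack, the way up it stands, fully home into the pocket of the sloping charging cradle, and then swing the cradle's locking lever over it until it is fully shut under its catch. The pocket may sit a little to the left or right of the cradle's middle, so look or feel for it. Leave the shaker, the glass and the tumbler standing where they are.

Things in the scene. Friction and masses are not known exactly. Their poses are not given: they have to be found in the camera images.
- battery: grey plastic battery pack standing on the table: block 30 mm (its x) by 46 mm (its y) by 46 mm tall (its z), about 0.14 kg. Origin: centre of its underside (contact face, goes into the pocket first). Grip it across the 46 mm width by its upper half. It fits either way round about z (half turn).
- cradle_deck: sloping face of the grey charging cradle (fixed), 124 mm along the slope, 116 mm wide; it looks to the robot's left. Origin: centre of the face, 45 mm above the table. x runs up the slope (roughly to the robot's right), y level, z out of the face, leaning 30 degrees from vertical downhill. The battery goes in along -z, its y along this y; home, its underside is at z = 0, its top at z = 46 mm.
- pocket_range (a point): point on the deck, 20 mm above the face at deck x = 0, y = 0: height of the rim of the black pocket collar. Pocket: inside 32 mm (deck x) by 48 mm (deck y), walls 5 mm, 2 mm lead-in at the rim, floor = deck face, sides parallel to the deck's x and y. Its centre is at deck x = 0 but anywhere from -7 to +7 mm along the deck's y from here: not reported, look or feel for it.
- lever_hinge (a point): middle of the lever's hinge pin, which lies along the deck's y at deck x = 42 mm, 50 mm above the face. The two hinge cheeks round it reach 10 mm from the pin and y within 23 mm.
- lever (a joint): angle (rad) of the steel locking lever, a flat bar 24 mm wide, 6 mm thick, 89 mm long from the hinge. 0 = shut: parallel to the deck, over the pocket, underside 47 mm above the face. It grows as the free end swings up and back over the hinge: 1.57 = along the deck's z, 2.09 = upright, 2.2 = stop. Light friction holds it; it snaps under the catch in the last 0.1 rad.
- lever_pad (a point): point on the lever's outer face (the upper one when shut), 60 mm from the hinge on its middle line: where to push it
- catch_top (a point): nose of the sprung catch, 57 mm above the face at deck x = -49 mm, on the post at the deck's lower end (deck x -50 to -61 mm, y within 22 mm, up to 60 mm above the face). The lever's end is pressed past it (some 5 N) and is then held under it; a battery standing proud blocks it.
- shaker: shaker, 44 mm across, 90 mm tall, origin at the centre of its underside; bystander, leave it standing
- glass: drinking glass, 81 mm across, 93 mm tall, origin at the centre of its underside; bystander
- tumbler: plastic tumbler, 92 mm across, 160 mm tall, origin at the centre of its underside; bystander
Things that resemble listed ones, but are neither listed nor needed, are in the scene too. Of the things that look like the part that bears cradle_deck, the larger one is meant.

How it is judged:
By the outcome, as a careful person would: the job done as asked, in the order asked, and still so for the second after the job is handed in, with the robot touching nothing.
It also fails if it takes over 72 s, if anything falls off the work surface, if the arm or the gripper's body presses on something with over 40 N, if the wrist force passes 120 N, or if a joint passes its speed limit or range.

## Robot

A 6-joint arm with a two-finger parallel gripper is mounted at the origin on a cart in front of the work surface, level with it; the furniture and walls round the work are solid. World frame = base frame: x ahead of the robot, y to its left, z up, the work surface at z = 0. Lengths are in mm, angles in rad, forces in N, time in s.
With the tool pointing down it reaches from about 350 to 775 mm from the base axis. Payload 7.3 kg.
Tool frame: the origin (TCP) lies on the centre line of the jaws, within the pads' length; the fingertips stand 14 mm ahead of it and the grasp point (between the pads) lies 5 mm behind it; z points along the fingers, y is the line along which they close (so a half turn about z gives the same grasp; the last joint's range is limited). The gripper opens to 92 mm and grips with 3 to 60 N. Pads are 19 mm wide; open, the fingers measure 130 mm over their backs; the gripper's body (75 mm by 190 mm) begins 47 mm behind the grasp point.
Start: joints at [1.021, 0.342, 1.524, -0, 1.275, -0.146], TCP at [206.269, 482.803, 218.641] pointing down, gripper open.
Joint ranges: [-2.53, 2.53], [-0.77, 2.02], [0.04, 2.7], [-1, 4.14], [0.28, 2.66], [-3.11, 3.11]. Speed limits (rad/s): [2.57, 2.57, 3.14, 3.14, 3.14, 3.14].

## Interface

Orientations are given as [roll, pitch, yaw] about the fixed x, y, z axes, in that order (R = Rz(yaw) Ry(pitch) Rx(roll)).
In Python, from plant import get_obs, capture, bot, spot_in, trace, pinpoint gives the robot as it stands.
- The arm moves only by the tool play_rows, never from a script. Its argument "rows" is a list of rows, each a list of 2 entries, a list of its own where there are three numbers: the shift along the world's x, y, z in units of 3 cm (1.0 is 3 cm), then the turn, a rotation vector about the world's x, y, z in units of 8 degrees (1.0 is 8 degrees). A call has 1 to 12 rows; each row shifts and turns the commanded pose from where the row before left it; what a row does not reach is not made up. A row lasts 1/8 s, in which the tool goes at most 62.5 mm and 10.7 degrees, less where a joint would pass 70% of its speed; a pose out of reach is approached as far as the arm can. A call with a number of a shift or a turn outside -1 to 1 is refused whole. A call with a gripper value outside its range is refused whole. "hand" is the opening, from -1 (shut) to 1 (fully open), set as the call begins (left out, the last holds). The fingers move at their own pace and stop on an object; the grip force is fixed at half the most. Time passes only in rows, so rows that do not move let the fingers close. It gives the time, the measured TCP pose, the force, the opening and the grip force at its end, in the units of the state.
- get_obs(): the state, without advancing time (a new reading comes with each control period).
- capture(name): name is "side" or "top"; returns a dict with "frame" (420x560x3 uint8, red, green, blue), "fov_y" (degrees; the focal length in pixels is half the picture's height over the tangent of half this angle, whatever the lens; pixels are square), "cx", "cy" (the principal point, pixels), "dist" ([k1, k2, p1, p2, k3] as OpenCV has them; the pictures are not rectified), "rvec" (rotation vector, rad) and "tvec" (3), from world to camera coordinates, as OpenCV has them. Camera axes: x right, y down, z forward; pixel columns grow to the right and rows downward; lengths in mm; the calibration is good to about 2 mm. A picture is of the moment at which its call begins. There is no depth.
- bot.close_job(): hands the job in; it is judged then, once.
Trained networks look in the newest picture that a camera, given by its name, has taken for a name from the list of things; names that differ only in an ending like _2 or _b are one class to them, and where a whole thing is asked for, a point or a joint stands for the part that bears it (a point fixed in the world has none). Each returns a list of dicts, best first, with "p" (0 to 1); they miss things now and then, are a little off and sometimes report something else, mostly with a low value. They report only what shows in the picture. A call takes as long as a camera call. They do not tell look-alikes from the thing itself.
- spot_in(query, camera): "at" ([row, column] in pixels, amid what is visible of it).
- trace(query, camera): "mask" (420x560 bool, what is visible of it) and "at" ([row, column] in pixels, amid what is visible of it).
- pinpoint(query, camera): "at" ([row, column] in pixels: a listed point, or the origin of a listed thing).
The state is a dict: "time": time; "joint_positions": joint angles; "dq": joint speeds; "tau": joint torques, N m; "tool_pos": TCP position; "tcp_rot": TCP orientation; "contact_force": force on the tool from outside, world axes, zero at the start; "moment": the same for the moment, N m; "grip_width": finger opening in mm; "finger_force": force on a finger pad.
Only numpy, scipy, OpenCV 4.12 (cv2) and the standard library are available. Lean on these libraries where they do the work, as an engineer would, in place of code of your own. Each camera call takes 0.05 s, during which the arm holds its last target. There are 200 camera calls.

## Working session

There is one attempt and no reset: what is moved stays moved. The work goes in short steps, Python scripts to look and compute and a tool call to move; the robot and the scene stay as the last step left them, time stands still between calls to the robot, and variables do not carry over. Pictures are saved under pics/ and viewed, at most 10 in all, crops included, and the job is handed in when it is done.

Besides the shell and the picture viewer there is one more tool, called after "Request:" as a command line: name --argument value ..., lists and objects as JSON in quotes. play_rows: Moves the arm, as the interface text tells. Shifts and turns lie within -1 to 1; 1 stands for 3 cm of shift or 8 degrees of turn. Its arguments: {"type":"object","properties":{"rows":{"type":"array"},"hand":{"type":"number"}},"required":["rows"]}

```bash
mkdir -p pics; ls
cat > h.py <<'E'
import numpy as np, cv2
from plant import get_obs, capture, bot, spot_in, trace, pinpoint
def K(c):
    h=c["frame"].shape[0]; f=h/2/np.tan(np.radians(c["fov_y"])/2)
    return np.array([[f,0,c["cx"]],[0,f,c["cy"]],[0,0,1.]])
def proj(c,P):
    return cv2.projectPoints(np.float64(P).reshape(-1,3),np.float64(c["rvec"]),np.float64(c["tvec"]),K(c),np.float64(c["dist"]))[0].reshape(-1,2)
def ray(c,at):
    u=cv2.undistortPoints(np.float64([[at[1],at[0]]]).reshape(1,1,2),K(c),np.float64(c["dist"])).ravel()
    R=cv2.Rodrigues(np.float64(c["rvec"]))[0]
    o=-R.T@np.float64(c["tvec"]).ravel(); d=R.T@np.array([u[0],u[1],1]); return o,d/np.linalg.norm(d)
def tri(rs):
    A=sum(np.eye(3)-np.outer(d,d) for o,d in rs); b=sum((np.eye(3)-np.outer(d,d))@o for o,d in rs)
    p=np.linalg.solve(A,b); return p,[np.linalg.norm((np.eye(3)-np.outer(d,d))@(p-o)) for o,d in rs]
def onz(c,at,z):
    o,d=ray(c,at); return o+d*(z-o[2])/d[2]
E
python3 - <<'E'
from h import *
np.set_printoptions(precision=1,suppress=True)
C={}
for n in("side","top"):
    c=C[n]=capture(n); cv2.imwrite(f"pics/{n}0.png",c["frame"][:,:,::-1])
    print(n,c["fov_y"],c["dist"],ray(c,(210,280)))
    for q in("battery","cradle_deck","pocket_range","lever_hinge","lever_pad","catch_top","shaker","glass","tumbler"):
        print(q,[(np.round(r["at"],1).tolist(),round(r["p"],2)) for r in pinpoint(q,n)])
E
```

```text
pics
side 42.5860778893382 [-0.  0.  0.  0.  0.] (array([ 693.4,  635.6, 1330.8]), array([-0.1, -0.4, -0.9]))
battery [([284.4, 351.2], 0.83), ([218.7, 287.7], 0.73)]
cradle_deck [([196.5, 283.2], 0.73), ([186.7, 337.1], 0.68)]
pocket_range [([196.2, 280.4], 0.95), ([188.4, 337.3], 0.92)]
lever_hinge [([177.1, 334.5], 0.9), ([182.7, 279.7], 0.8), ([216.0, 287.4], 0.31)]
lever_pad [([199.5, 282.4], 0.73), ([171.2, 282.0], 0.52), ([194.2, 337.4], 0.42)]
catch_top [([201.5, 345.2], 0.87)]
shaker [([138.2, 286.2], 0.71)]
glass [([162.2, 229.0], 0.7), ([196.6, 282.6], 0.37)]
tumbler [([308.0, 262.0], 0.66)]
top 55.75097714144648 [-0.1  0.   0.   0.   0. ] (array([ 465.1,   33.8, 1030.5]), array([ 0.1, -0. , -1. ]))
battery [([262.1, 193.8], 0.56)]
cradle_deck [([215.8, 297.5], 0.94), ([279.5, 297.8], 0.86)]
pocket_range [([217.2, 292.4], 0.94), ([277.5, 298.4], 0.87), ([212.5, 269.0], 0.27)]
lever_hinge [([212.5, 302.0], 0.79), ([277.5, 302.9], 0.66)]
lever_pad [([280.5, 284.3], 0.67), ([209.6, 305.4], 0.66)]
catch_top [([177.6, 360.6], 0.67), ([279.5, 278.5], 0.61)]
shaker []
glass [([175.1, 361.0], 0.61)]
tumbler [([173.6, 194.8], 0.68)]
```

View pics/side0.png

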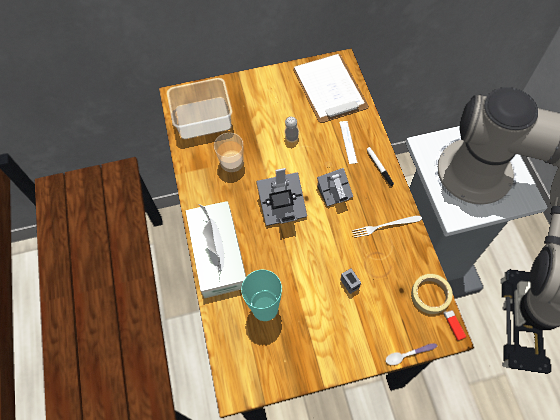

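View pics/top0.png

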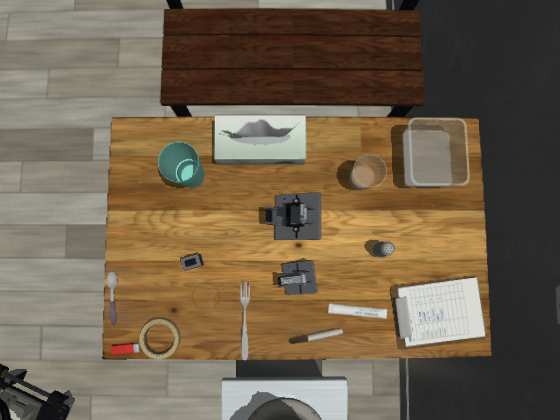

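Side: cradle at about (197,282), its look-alike at (187,337), battery at (282,350). Top: cradle at (215,297), battery at (262,191), and the lever stands open. I'll enlarge both and triangulate.

Run:
```python
from h import *
np.set_printoptions(precision=1,suppress=True)
C={n:capture(n) for n in("side","top")}
s,t=C["side"],C["top"]
def T(a,b): 
    p,e=tri([ray(s,a),ray(t,b)]); return p,np.array(e)
print("bat",T((284.4,351.2),(262.1,193.8)))
print("pocket",T((196.2,280.4),(217.2,292.4)))
print("deck",T((196.5,283.2),(215.8,297.5)))
print("hinge",T((182.7,279.7),(212.5,302.0)))
print("pad",T((171.2,282),(209.6,305.4)))
for n,q in(("side","battery"),("top","battery"),("side","cradle_deck"),("top","cradle_deck"),("side","lever"),("top","lever")):
    for r in trace(q,n)[:3]:
        m=r["mask"];ys,xs=np.where(m);print(n,q,r["p"],np.round(r["at"],1),m.sum(),cv2.minAreaRect(np.c_[xs,ys].astype(np.float32)))
def crop(c,r,k,h,w,z): return cv2.resize(c["frame"][r-h:r+h,k-w:k+w,::-1],None,fx=z,fy=z,interpolation=cv2.INTER_CUBIC)
a=crop(s,200,283,32,33,6);b=crop(t,216,295,32,33,6)
d=crop(s,282,350,16,33,6);e=crop(t,262,192,16,33,6)
cv2.imwrite("pics/z.png",np.vstack([np.hstack([a,b]),np.hstack([d,e])]))
```

```text
bat (array([443.1, 232.9,  -5. ]), array([2.4, 2.4]))
pocket (array([559. , -21.9,  71.2]), array([4.7, 4.7]))
deck (array([557. , -32.5,  52.4]), array([3.1, 3.1]))
hinge (array([560.7, -39.6, 116.2]), array([0.6, 0.6]))
pad (array([557.2, -40.6, 173.2]), array([4.9, 4.9]))
side battery 0.62 [283.  346.8] 308 ((350.1153564453125, 280.4230651855469), (21.355958938598633, 15.254256248474121), 56.3099365234375)
top battery 0.55 [261.9 192. ] 277 ((191.7568817138672, 261.52294921875), (12.739089965820312, 22.413137435913086), 73.3007583618164)
side cradle_deck 0.79 [186.  336.1] 940 ((334.60675048828125, 186.84164428710938), (33.347145080566406, 29.529226303100586), 72.6459732055664)
side cradle_deck 0.72 [197.5 282.1] 1917 ((280.7920837402344, 195.9325714111328), (54.640865325927734, 43.84761047363281), 77.00537872314453)
top cradle_deck 0.82 [214.6 299.3] 2102 ((293.0, 215.5), (47.0, 56.0), 90.0)
top cradle_deck 0.65 [278.9 297.3] 1097 ((296.7692565917969, 278.15386962890625), (32.74517059326172, 38.20269775390625), 82.87498474121094)
side lever 0.54 [183.9 339.6] 148 ((337.8623962402344, 185.54127502441406), (24.328786849975586, 6.8963494300842285), 73.3007583618164)
side lever 0.5 [176.4 279.8] 198 ((280.0, 177.0), (18.0, 10.0), 90.0)
top lever 0.62 [211.6 303.8] 73 ((303.0, 212.0), (12.0, 6.0), 90.0)
top lever 0.62 [275.2 293. ] 184 ((293.0, 279.0), (8.0, 24.0), 90.0)
top lever 0.56 [216.4 297.6] 2038 ((293.7316589355469, 216.107666015625), (47.20930480957031, 55.7772331237793), 88.36341857910156)
```

View pics/z.png

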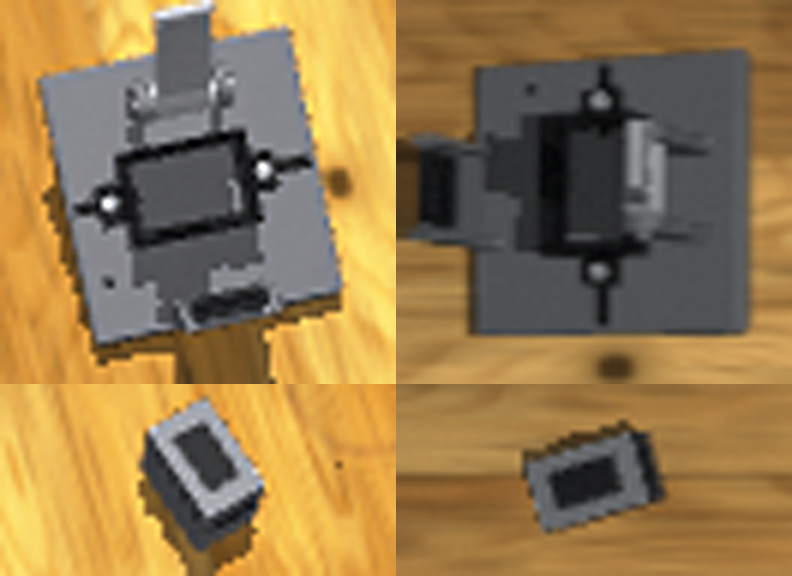

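The crop shows the pocket collar, empty, the lever standing up at the uphill side, the catch post on the left, and the battery's top with its long axis clear. I'll now fit the cradle pose and pocket offset from the corners, and the battery from its masks.

```bash
cat > fit.py <<'E'
from h import *
from scipy.optimize import least_squares
np.set_printoptions(precision=2,suppress=True)
def deckR(a):
    h=np.array([np.sin(a),-np.cos(a),0]); Z=np.array([0,0,1.])
    x=np.cos(np.pi/6)*h+.5*Z; z=-.5*h+np.cos(np.pi/6)*Z
    return np.c_[x,np.cross(z,x),z]
E
python3 - <<'E'
from fit import *
s,t=capture("side"),capture("top")
o=get_obs(); print(o["tcp_rot"],o["grip_width"],o["contact_force"])
S=lambda x,y:(250+x/6-.4,168+y/6-.4); Tp=lambda x,y:(262+(x-396)/6-.4,184+y/6-.4)
D=lambda x,y:(x,y,0)
sd=[(D(62,-58),None)]
# deck: upslope = -Y world(right); y=+X world (away). side view: up = ... away from robot is left, right of robot is up
sideD=[((62,58,0),S(42,77)),((62,-58,0),S(290,30)),((-62,-58,0),S(342,288)),((-62,58,0),S(98,343))]
topD=[((-62,58,0),Tp(475,68)),((62,58,0),Tp(740,50)),((62,-58,0),Tp(740,332)),((-62,-58,0),Tp(472,332))]
colS=[((21,29,20),S(116,155)),((21,-29,20),S(243,130)),((-21,-29,20),S(268,222)),((-21,29,20),S(135,247))]
# inner pocket rim outline
inS=[((16,24,20),S(130,162)),((16,-24,20),S(238,139))]
studs=((S(108,203),Tp(600,100)),(S(263,170),Tp(598,270)))
for a,b in studs: print("stud",tri([ray(s,a[::-1]),ray(t,b[::-1])]))
def res(p,side,top,col):
    R=deckR(p[2]); O=np.array([p[0],p[1],45])
    r=[]
    for c,L,dy in((s,side,0),(t,top,0),(s,col,p[3])):
        for P,uv in L: r.append(proj(c,R@(np.array(P)+[0,dy,0])+O)[0]-uv)
    return np.ravel(r)
for nm,a in(("both",(sideD,topD,colS)),("side",(sideD,[],colS)),("top",([],topD,[]))):
    f=least_squares(res,[557,-30,0,0],args=a); print(nm,f.x,np.abs(f.fun).max()); print(f.fun.reshape(-1,2).tolist() if nm!="x" else "")
# studs in deck coords
f=least_squares(res,[557,-30,0,0],args=(sideD,topD,colS)).x
for a,b in studs:
    p=tri([ray(s,a[::-1]),ray(t,b[::-1])])[0]; print(deckR(f[2]).T@(p-[f[0],f[1],45]))
# battery top corners: triangulated then rect fit
SB=lambda x,y:(350-33+x/6-.4,282-16+(y-384)/6-.4); TB=lambda x,y:(192-33+(x-396)/6-.4,262-16+(y-384)/6-.4)
bs=[SB(145,435),SB(207,398),SB(263,486),SB(205,523)]; bt=[TB(524,460),TB(628,430),TB(650,497),TB(547,532)]
for u in bs: print("s",onz(s,u[::-1],46))
for u in bt: print("t",onz(t,u[::-1],46))
ms=np.mean(bs,0);mt=np.mean(bt,0); print(tri([ray(s,ms[::-1]),ray(t,mt[::-1])]))
E
```

```text
[3.14 0.   2.74] 91.95919047103067 [ 0.78  0.48 -0.14]
stud (array([598.6 , -29.36,  48.75]), [np.float64(0.5966377943545481), np.float64(0.5966377943544778)])
stud (array([527.57, -27.86,  48.9 ]), [np.float64(0.8163095045547575), np.float64(0.816309504555055)])
both [559.21 -30.25  -0.02   2.5 ] 1.0457631805462597
[[-0.8343593395216544, -0.11180148192065076], [-0.12954227894164205, -1.0457631805462597], [0.46418451989961795, 0.7465980531986816], [-0.6396682300056682, 0.6384339311590566], [-0.09910145248227309, -0.16933899751833792], [0.09648621891750508, -0.09490602609420762], [-0.21750778874087473, 0.6015285637201941], [-0.4220721405891936, 0.7337241512566095], [0.12746145042791568, -0.07162827452512488], [0.23173147318487963, -0.4005552231301408], [-0.7313884435841373, -0.3248611991489554], [0.21096571623240834, 0.054762391624507245]]
side [558.43 -29.97  -0.02   3.26] 0.9696256044955192
[[-0.469760738820753, -0.170486950089753], [0.2678199971836648, -0.9696256044955192], [0.7174650616948384, 0.8569616371876236], [-0.4223240911798598, 0.6091532941015885], [0.16065286711273075, -0.028387047183002778], [0.2841513167250014, -0.28855900180093386], [-0.7281047932573301, -0.2008532348014569], [0.19447390006382648, 0.1091681152627757]]
top [559.88 -30.66  -0.02   0.  ] 0.5346406780874702
[[-0.013311341392636677, -0.36602206064654297], [0.18535805452825116, -0.43488670309699273], [0.017965539905446803, 0.2550717043953057], [-0.1985614686691406, 0.5346406780874702]]
[ 0.38 39.36  4.11]
[  0.45 -31.69   4.24]
s [467.66 216.51  46.  ]
s [437.67 207.39  46.  ]
s [426.8  250.29  46.  ]
s [454.85 259.48  46.  ]
t [455.72 256.77  46.  ]
t [467.99 214.08  46.  ]
t [440.6  204.62  46.  ]
t [426.35 246.76  46.  ]
(array([446.7 , 231.81,  41.23]), [np.float64(0.9099986287307678), np.float64(0.9099986287307992)])
```

Cradle deck centre is near (559,-30,45), yaw -0.02. The pocket offset is about +3.5 mm (collar 2.5-3.3, side screws 3.8), so its centre is at x≈562.5. Battery is at (447,232) with its long axis at 106.3°. Both views agree with the given heights, so I'll go and grasp.

Request:
play_rows --rows '[[[0.8,-0.84,-0.3],[0,0,0.49]],[[0.8,-0.84,-0.3],[0,0,0.49]],[[0.8,-0.84,-0.3],[0,0,0.49]],[[0.8,-0.84,-0.3],[0,0,0.49]],[[0.8,-0.84,-0.3],[0,0,0.49]],[[0.8,-0.84,-0.3],[0,0,0.49]],[[0.8,-0.84,-0.3],[0,0,0.49]],[[0.8,-0.84,-0.3],[0,0,0.49]],[[0.8,-0.84,-0.3],[0,0,0.49]],[[0.83,-0.8,-0.3],[0,0,0.5]],[[0,0,0],[0,0,0]],[[0,0,0],[0,0,0]]]' --hand 1

```text
time: 3.0
tool_pos: [446.8, 232.2, 128.7]
tcp_rot: [3.141, -0.0, -2.861]
contact_force: [-0.2, 0.2, 0.0]
grip_width: 91.7
finger_force: 0.0
```

Request:
play_rows --rows '[[[0,0,-0.7],[0,0,0]],[[0,0,-0.7],[0,0,0]],[[0,0,-0.6],[0,0,0]],[[0,0,-0.5],[0,0,0]],[[0,0,-0.49],[0,0,0]],[[0,0,0],[0,0,0]]]'

```text
time: 3.75
tool_pos: [446.4, 232.0, 38.0]
tcp_rot: [3.142, -0.002, -2.86]
contact_force: [0.2, 0.9, 0.7]
grip_width: 91.5
finger_force: 0.0
```

Request:
play_rows --rows '[[[0,0,0],[0,0,0]],[[0,0,0],[0,0,0]],[[0,0,0],[0,0,0]],[[0,0,0],[0,0,0]],[[0,0,0],[0,0,0]],[[0,0,0],[0,0,0]],[[0,0,0],[0,0,0]],[[0,0,0],[0,0,0]]]' --hand -1

```text
time: 4.75
tool_pos: [447.2, 232.0, 38.9]
tcp_rot: [3.141, -0.0, -2.86]
contact_force: [-0.2, 0.2, -0.2]
grip_width: 16.4
finger_force: 0.0
```

Run:
```python
from h import *
C={n:capture(n) for n in("side","top")}
print(get_obs()["grip_width"])
def crop(c,r,k,h,w,z): return cv2.resize(c["frame"][r-h:r+h,k-w:k+w,::-1],None,fx=z,fy=z,interpolation=cv2.INTER_CUBIC)
cv2.imwrite("pics/g1.png",np.hstack([crop(C["side"],270,350,45,40,5),crop(C["top"],262,192,45,40,5)]))
for n,q in(("side","battery"),("top","battery")):
  print(pinpoint(q,n))
```

```text
8.584938498255521
[{'at': [286.0, 348.3], 'p': 0.41}]
[]
```

View pics/g1.png

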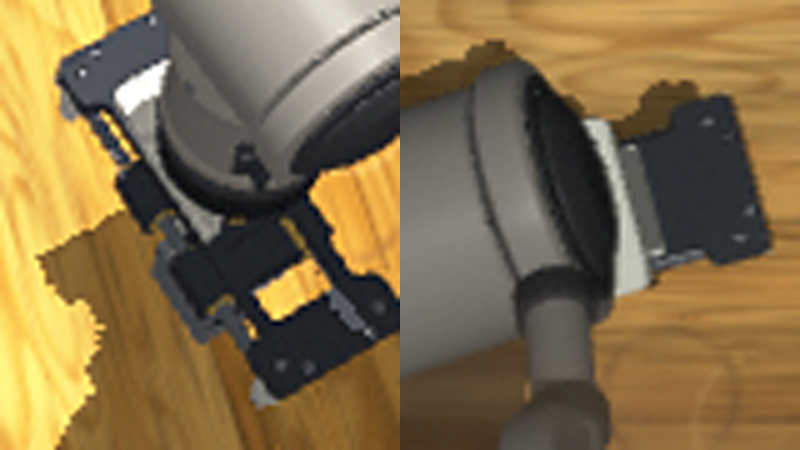

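The fingers are nearly shut at 8.6 mm with no battery visible between them, so this grasp missed. I'll open, lift and look.

Request:
play_rows --rows '[[[0,0,0],[0,0,0]],[[0,0,0],[0,0,0]],[[0,0,0],[0,0,0]],[[0,0,0],[0,0,0]],[[0,0,0.5],[0,0,0]],[[0,0,1],[0,0,0]],[[0,0,1],[0,0,0]],[[-1,0,1],[0,0,0]],[[-1,0,0.5],[0,0,0]],[[-1,0,0],[0,0,0]],[[-1,0,0],[0,0,0]],[[0,0,0],[0,0,0]]]' --hand 1

```text
time: 6.45
tool_pos: [325.7, 232.0, 159.9]
tcp_rot: [3.141, 0.001, -2.859]
contact_force: [2.1, -0.1, 0.5]
grip_width: 91.8
finger_force: 0.0
```

Run:
```python
from h import *
C={n:capture(n) for n in("side","top")}
print(get_obs()["tool_pos"])
def crop(c,r,k,h,w,z): return cv2.resize(c["frame"][r-h:r+h,k-w:k+w,::-1],None,fx=z,fy=z,interpolation=cv2.INTER_CUBIC)
cv2.imwrite("pics/g2.png",np.hstack([crop(C["side"],270,350,50,50,4),crop(C["top"],262,192,50,50,4)]))
for n,q in(("side","battery"),("top","battery")):
  print(pinpoint(q,n))
  print([ (r["p"],r["at"],r["mask"].sum()) for r in trace(q,n)])
```

```text
[327.9728121  232.29149973 159.90167283]
[{'at': [285.1, 348.9], 'p': 0.76}]
[(0.89, [282.7, 350.5], np.int64(304)), (0.59, [153.7, 227.8], np.int64(970))]
[{'at': [260.7, 193.8], 'p': 0.64}]
[(0.59, [261.2, 189.9], np.int64(251))]
```

View pics/g2.png

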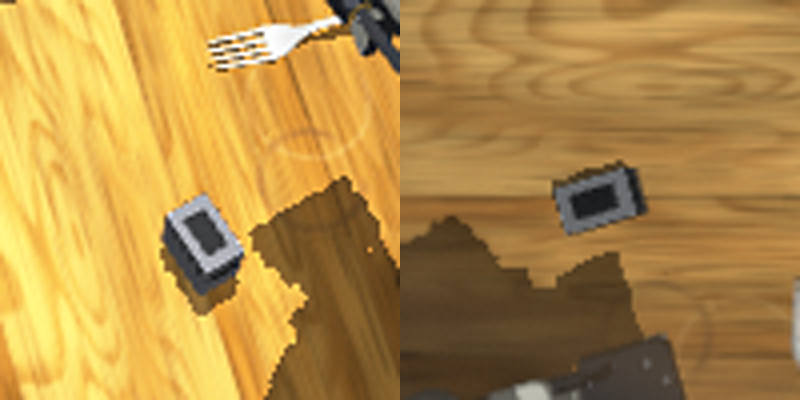

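The battery stands unmoved at side (282,350) and top (261,192), so the fingers closed clear of it. I'll overlay the projected tool frame to see whether the camera and arm frames agree.

Run:
```python
from h import *
from scipy.spatial.transform import Rotation as Ro
o=get_obs(); p=np.array(o["tool_pos"]); R=Ro.from_euler("xyz",o["tcp_rot"]).as_matrix()
print(p,o["tcp_rot"],o["joint_positions"])
out=[]
for n in("side","top"):
    c=capture(n); im=np.ascontiguousarray(c["frame"][:,:,::-1])
    pts=proj(c,[p+R@np.array(q) for q in[(0,0,14),(0,46,14),(0,-46,14),(0,0,-52),(0,95,-52),(0,-95,-52)]])
    print(n,pts.round(0).tolist())
    u,v=pts[0].astype(int)
    z=4;w=50;h=60
    u0=min(max(u-w,0),560-2*w);v0=min(max(v-h,0),420-2*h)
    k=cv2.resize(im[v0:v0+2*h,u0:u0+2*w],None,fx=z,fy=z,interpolation=cv2.INTER_CUBIC)
    for i,q in enumerate(pts): cv2.circle(k,(int((q[0]-u0)*z),int((q[1]-v0)*z)),3,[(0,0,255),(0,255,0),(0,255,0),(255,0,0),(255,255,0),(255,255,0)][i],-1)
    out.append(k)
cv2.imwrite("pics/g3.png",np.hstack(out))
```

```text
[327.96432969 232.02688797 159.02823877] [ 3.14149259e+00  3.96788677e-04 -2.86037196e+00] [ 4.24353830e-01  1.84371749e-01  1.92729349e+00  4.95212973e-05
  1.02952041e+00 -1.42768872e+00]
side [[402.0, 252.0], [414.0, 267.0], [391.0, 236.0], [408.0, 240.0], [433.0, 275.0], [383.0, 208.0]]
top [[180.0, 317.0], [160.0, 323.0], [200.0, 311.0], [173.0, 322.0], [128.0, 335.0], [218.0, 309.0]]
```

View pics/g3.png

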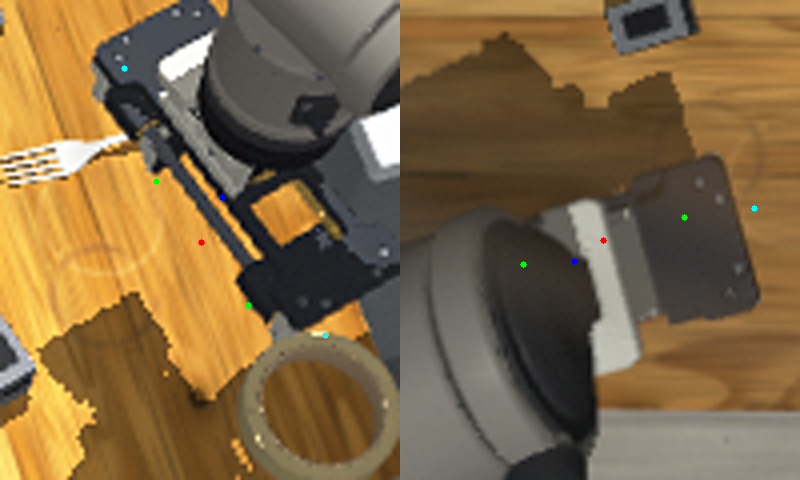

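Side view: the gripper lies about where projected, possibly about 10 mm nearer the base, which is not enough to miss by. I'll settle it by touch: shut the fingers and feel for the battery's top, which should be met at TCP z=60.

Request:
play_rows --rows '[[[1,0,0],[0,0,0]],[[1,0,0],[0,0,0]],[[1,0,0],[0,0,0]],[[0.97,0,0],[0,0,0]],[[0,0,-1],[0,0,0]],[[0,0,-0.8],[0,0,0]],[[0,0,-0.6],[0,0,0]],[[0,0,-0.4],[0,0,0]],[[0,0,-0.23],[0,0,0]],[[0,0,0],[0,0,0]],[[0,0,0],[0,0,0]]]' --hand -1

```text
time: 8.22
tool_pos: [446.7, 232.2, 68.6]
tcp_rot: [3.141, 0.001, -2.86]
contact_force: [-0.2, 0.7, 0.6]
grip_width: 0.6
finger_force: 0.0
```

Request:
play_rows --rows '[[[0,0,-0.05],[0,0,0]],[[0,0,-0.05],[0,0,0]],[[0,0,-0.05],[0,0,0]],[[0,0,-0.05],[0,0,0]],[[0,0,0],[0,0,0]]]'

```text
time: 8.85
tool_pos: [446.1, 232.0, 61.9]
tcp_rot: [3.142, -0.0, -2.86]
contact_force: [0.4, -0.1, -0.3]
grip_width: 1.0
finger_force: 0.0
```

Request:
play_rows --rows '[[[0,0,-0.05],[0,0,0]],[[0,0,-0.05],[0,0,0]],[[0,0,-0.05],[0,0,0]],[[0,0,0],[0,0,0]]]'

```text
time: 9.35
tool_pos: [446.2, 232.0, 57.4]
tcp_rot: [3.141, -0.0, -2.86]
contact_force: [-0.2, 1.2, -0.3]
grip_width: 0.0
finger_force: 0.0
```

Request:
play_rows --rows '[[[0,0,-0.05],[0,0,0]],[[0,0,-0.05],[0,0,0]],[[0,0,-0.05],[0,0,0]],[[0,0,0],[0,0,0]]]'

```text
time: 9.85
tool_pos: [446.2, 232.0, 52.9]
tcp_rot: [3.142, -0.0, -2.86]
contact_force: [-0.2, -0.1, 0.2]
grip_width: 0.4
finger_force: 0.0
```

Request:
play_rows --rows '[[[0,0,-0.07],[0,0,0]],[[0,0,-0.07],[0,0,0]],[[0,0,-0.07],[0,0,0]],[[0,0,0],[0,0,0]]]'

```text
time: 10.35
tool_pos: [446.1, 231.9, 46.5]
tcp_rot: [3.142, -0.0, -2.86]
contact_force: [0.7, 0.7, -0.3]
grip_width: 0.3
finger_force: 0.0
```

Request:
play_rows --rows '[[[0,0,-0.07],[0,0,0]],[[0,0,-0.07],[0,0,0]],[[0,0,-0.07],[0,0,0]],[[0,0,0],[0,0,0]]]'

```text
time: 10.85
tool_pos: [446.2, 232.0, 40.2]
tcp_rot: [3.141, -0.0, -2.86]
contact_force: [-0.4, 0.7, 0.0]
grip_width: 0.3
finger_force: 0.0
```

Run:
```python
from h import *
from scipy.spatial.transform import Rotation as Ro
o=get_obs(); p=np.array(o["tool_pos"]); R=Ro.from_euler("xyz",o["tcp_rot"]).as_matrix()
print(p,o["contact_force"],o["joint_positions"])
out=[]
for n,u0,v0 in(("side",310,230),("top",150,215)):
    c=capture(n); im=np.ascontiguousarray(c["frame"][:,:,::-1]);z=5
    k=cv2.resize(im[v0:v0+90,u0:u0+80],None,fx=z,fy=z,interpolation=cv2.INTER_CUBIC)
    k=np.clip(k*1.6,0,255).astype(np.uint8)
    pts=proj(c,[p+R@np.array(q) for q in[(0,0,14),(0,95,-52),(0,-95,-52)]])
    for q in pts: cv2.circle(k,(int((q[0]-u0+.5)*z),int((q[1]-v0+.5)*z)),3,(0,0,255),-1)
    out.append(k)
cv2.imwrite("pics/g4.png",np.hstack(out))
```

```text
[446.15253016 231.96431457  40.2438334 ] [-0.3988434   0.66804921  0.03917696] [ 3.26860708e-01  5.24242756e-01  1.80439573e+00  1.52213801e-04
  8.13332893e-01 -1.52580046e+00]
```

View pics/g4.png

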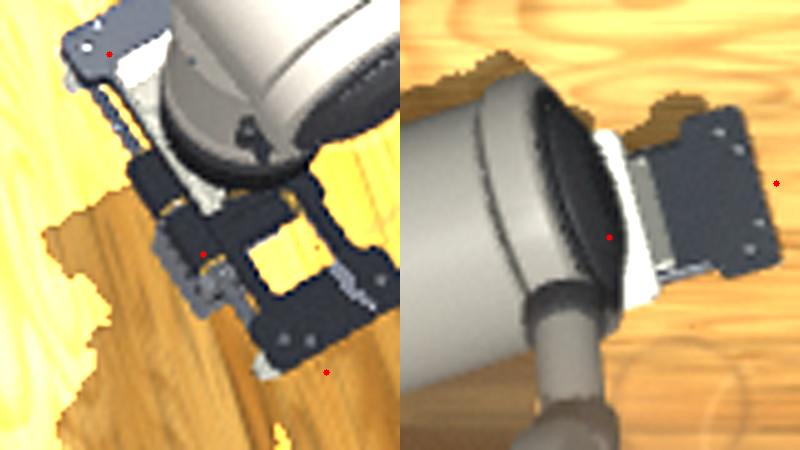

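The arm reports no touch even at TCP z=40, inside the battery's outline in both views. Either the pose reading or the camera frame is off. I'll check both numerically, using joint-model consistency and the projection of the base and table.

Run:
```python
from h import *
from scipy.optimize import least_squares
np.set_printoptions(precision=2,suppress=True)
o=get_obs()
Q=np.array([[1.021,.342,1.524],[.424354,.184372,1.927293],o["joint_positions"][:3]])
P=np.array([[206.269,482.803,218.641],[327.964,232.027,159.028],o["tool_pos"]])
for q,p in zip(Q,P):
    r=np.hypot(*p[:2]); print("az-q1",np.arctan2(p[1],p[0])-q[0],"lat",r*np.sin(np.arctan2(p[1],p[0])-q[0]),"fwd",r*np.cos(np.arctan2(p[1],p[0])-q[0]),p[2])
def res(v):
    L1,L2,e,a,C=v;out=[]
    for q,p in zip(Q,P):
        f=p[0]*np.cos(q[0])+p[1]*np.sin(q[0]);s=q[1]+q[2]
        out+=[a+L1*np.sin(q[1])+L2*np.sin(s)+e*np.cos(s)-f, C+L1*np.cos(q[1])+L2*np.cos(s)-e*np.sin(s)-p[2]]
    return out
f=least_squares(res,[500,450,0,0,-100]);print(f.x,f.fun)
for n in("side","top"):
    c=capture(n); print(n,"base",proj(c,[[0,0,0],[0,0,200],[0,0,400]]).tolist())
    if n=="top":
        for at in((118,110),(118,480),(356,103),(357,490),(379,222),(379,346)): print(at,onz(c,at,0))
    else:
        for at in((89,160),(50,352),(415,220),(348,472)): print(at,onz(c,at,0))
```

```text
az-q1 0.1460364848806881 lat 76.39978892892853 fwd 519.4311402116888 218.641
az-q1 0.19137250490672564 lat 76.41401483830542 fwd 394.4081798863853 159.028
az-q1 0.15255282155325062 lat 76.43118793286199 fwd 497.1219395423017 40.41093222809705
[ 505.71  379.54   46.39    0.21 -102.96] [ 0.    0.02 -0.01 -0.04  0.01  0.02]
side base [[474.1542318163997, 170.7561133883744], [497.2247409284814, 130.31748163338412], [527.0809091272325, 77.86850046622058]]
(89, 160) [ 829.43 -527.7     0.  ]
(50, 352) [ 200.06 -525.38    0.  ]
(415, 220) [830.57 461.12   0.  ]
(348, 472) [205.51 464.66   0.  ]
top base [[284.19928887620046, 440.2286089570781], [287.62100973444103, 485.59841721124405], [293.1839278631335, 558.9704578557863]]
(118, 110) [831.09 466.08   0.  ]
(118, 480) [ 833.15 -541.59    0.  ]
(356, 103) [206.97 460.53   0.  ]
(357, 490) [ 196.85 -533.69    0.  ]
(379, 222) [151.68 156.27   0.  ]
(379, 346) [ 149.52 -157.15    0.  ]
```

The joint model and base projection are consistent, so x-y should be right and height is the suspect. I'll keep feeling downward gently.

Request:
play_rows --rows '[[[0,0,-0.07],[0,0,0]],[[0,0,-0.07],[0,0,0]],[[0,0,-0.07],[0,0,0]],[[0,0,0],[0,0,0]]]'

```text
time: 11.55
tool_pos: [447.0, 232.2, 38.0]
tcp_rot: [-3.142, 0.003, -2.859]
contact_force: [-9.7, -4.1, 38.3]
grip_width: 0.6
finger_force: 19.1
```

Request:
play_rows --rows '[[[0,0,-0.07],[0,0,0]],[[0,0,-0.07],[0,0,0]],[[0,0,-0.07],[0,0,0]],[[0,0,0],[0,0,0]]]'

```text
time: 12.05
tool_pos: [448.1, 232.7, 37.7]
tcp_rot: [-3.141, 0.008, -2.859]
contact_force: [-26.0, -11.3, 96.5]
grip_width: 0.2
finger_force: 47.7
```

Contact at a reading of about 38.3, so the fingertips really are about 22 mm higher than reported. Backing off at once.

Request:
play_rows --rows '[[[0,0,0.42],[0,0,0]],[[0,0,0.3],[0,0,0]],[[0,0,0],[0,0,0]]]'

```text
time: 12.42
tool_pos: [446.5, 232.1, 49.5]
tcp_rot: [3.141, 0.001, -2.86]
contact_force: [0.4, 1.1, -0.3]
grip_width: 0.4
finger_force: 0.0
```

Request:
play_rows --rows '[[[0,0,0],[0,0,0]],[[0,0,0],[0,0,0]],[[0,0,0],[0,0,0]],[[0,0,0],[0,0,0]],[[0,0,0],[0,0,0]],[[0,0,0],[0,0,0]],[[0,0,0],[0,0,0]],[[0,0,-0.4],[0,0,0]],[[0,0,-0.4],[0,0,0]],[[0,0,-0.29],[0,0,0]],[[0,0,0],[0,0,0]]]' --hand 1

```text
time: 13.8
tool_pos: [445.6, 231.8, 15.7]
tcp_rot: [-3.142, -0.002, -2.86]
contact_force: [0.3, 0.3, -0.5]
grip_width: 91.2
finger_force: 0.0
```

Request:
play_rows --rows '[[[0,0,0],[0,0,0]],[[0,0,0],[0,0,0]],[[0,0,0],[0,0,0]],[[0,0,0],[0,0,0]],[[0,0,0],[0,0,0]],[[0,0,0],[0,0,0]],[[0,0,0],[0,0,0]]]' --hand -1

```text
time: 14.68
tool_pos: [446.3, 232.0, 16.8]
tcp_rot: [3.141, 0.0, -2.86]
contact_force: [-1.3, 0.3, 1.6]
grip_width: 45.9
finger_force: 30.0
```

Gripped at 45.9 mm, 30 N. Now lift, carry over, turn and tilt to the deck's slope.

Request:
play_rows --rows '[[[0,0,0.95],[0,0,0]],[[0,0,0.95],[0,0,0]],[[0,0,0.95],[0,0,0]],[[0,0,0.95],[0,0,0]],[[0.27,-0.47,0.06],[0,0,-0.96]],[[0.27,-0.47,0.06],[0,0,-0.96]],[[0.27,-0.47,0.06],[0,0,-0.96]],[[0.27,-0.47,0.06],[0,0,-0.96]],[[0.27,-0.47,0.06],[0,0,-0.96]],[[0.27,-0.47,0.06],[0,0,-0.96]],[[0.27,-0.47,0.06],[0,0,-0.96]],[[0.27,-0.47,0.06],[0,0,-0.96]]]'

```text
time: 16.18
tool_pos: [511.0, 118.7, 144.8]
tcp_rot: [-3.141, -0.001, 2.347]
contact_force: [0.1, -0.6, -1.0]
grip_width: 45.9
finger_force: 30.0
```

Request:
play_rows --rows '[[[0.28,-0.47,0.06],[0,0,-0.96]],[[0.28,-0.47,0.06],[0,0,-0.96]],[[0.28,-0.47,0.06],[0,0,-0.96]],[[0.28,-0.47,0.06],[0,0,-0.96]],[[0.28,-0.47,0.06],[0,0,-0.96]],[[0.28,-0.47,0.06],[0,0,-0.95]],[[0,0,0],[-0.75,0,0]],[[0,0,0],[-0.75,0,0]],[[0,0,0],[-0.75,0,0]],[[0,0,0],[-0.75,0,0]],[[0,0,0],[-0.75,0,0]],[[0,0,0],[0,0,0]]]'

```text
time: 17.68
tool_pos: [560.8, 36.1, 154.4]
tcp_rot: [3.132, 0.523, 1.549]
contact_force: [-0.6, 0.5, -1.4]
grip_width: 45.7
finger_force: 30.0
```

Run:
```python
from fit import *
from scipy.spatial.transform import Rotation as Ro
o=get_obs(); p=np.array(o["tool_pos"]); R=Ro.from_euler("xyz",o["tcp_rot"]).as_matrix()
D=deckR(-0.02); want=np.c_[-D[:,0],D[:,1],-D[:,2]]
if (R[:,1]@want[:,1])<0: want=want@np.diag([-1,-1,1])
print(p,R,want); print("turn units",Ro.from_matrix(want@R.T).as_rotvec(degrees=True)/8)
box=np.array([(sx*15,sy*23,h) for h in(0,46) for sx,sy in((1,1),(-1,1),(-1,-1),(1,-1))])
E=[(i,(i+1)%4) for i in range(4)]+[(4+i,4+(i+1)%4) for i in range(4)]+[(i,i+4) for i in range(4)]
bots={"A":p+R@[0,0,16.7],"B":p+R@[0,0,38.5]+[0,0,21.8]}
out=[]
for n in("side","top"):
    c=capture(n); im=np.ascontiguousarray(c["frame"][:,:,::-1]);z=5
    k0=proj(c,[bots["A"]])[0].astype(int); u0,v0=k0[0]-40,k0[1]-45
    k=cv2.resize(im[v0:v0+90,u0:u0+80],None,fx=z,fy=z,interpolation=cv2.INTER_CUBIC); k=np.clip(k*1.5,0,255).astype(np.uint8)
    for nm,col in(("A",(0,0,255)),("B",(0,255,0))):
        uv=((proj(c,bots[nm]+(R@(box*[1,1,-1]).T).T)-[u0,v0]+.5)*z).astype(int)
        for a,b in E: cv2.line(k,tuple(map(int,uv[a])),tuple(map(int,uv[b])),col,1)
    out.append(k); print(n,u0,v0,[(r["p"],r["at"],r["mask"].sum()) for r in trace("battery",n)],[(r["p"],r["at"]) for r in pinpoint("battery",n)])
cv2.imwrite("pics/g5.png",np.hstack(out))
```

```text
[560.85  36.1  154.44] [[ 0.02  1.   -0.  ]
 [ 0.87 -0.02 -0.5 ]
 [-0.5   0.01 -0.87]] [[ 0.02  1.   -0.01]
 [ 0.87 -0.02 -0.5 ]
 [-0.5   0.   -0.87]]
turn units [-0.    0.06 -0.02]
side 245 155 [] []
top 232 166 [(0.63, [208.7, 270.7], np.int64(429))] [(0.84, [211.3, 273.5]), (0.37, [176.4, 361.4])]
```

View pics/g5.png

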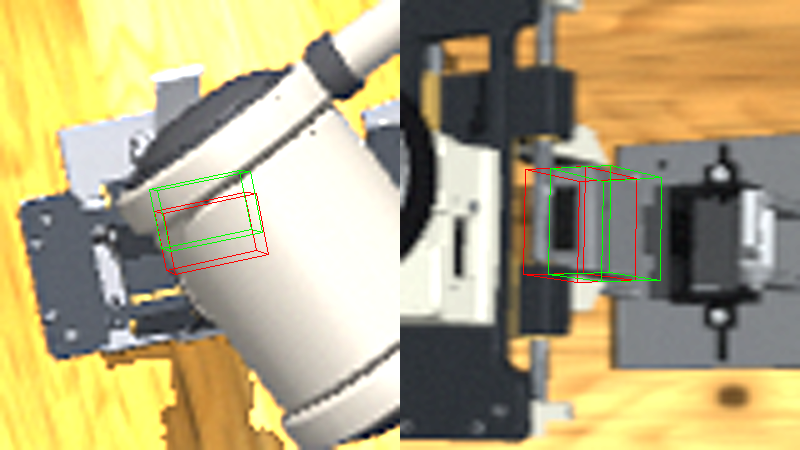

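Top view: the held battery's label is at crop (563,218), i.e. top (209,264), between hypothesis A (fingers shorter) and B (height bias), nearer A. Both give nearly the same height there. I'll measure the label centre and the collar in the same image for a relative correction.

Run:
```python
from fit import *
from scipy.spatial.transform import Rotation as Ro
o=get_obs(); p=np.array(o["tool_pos"]); R=Ro.from_euler("xyz",o["tcp_rot"]).as_matrix()
c=capture("top"); g=cv2.cvtColor(c["frame"],cv2.COLOR_RGB2GRAY)
print(g[194:226,255:284])
bA=p+R@[0,0,16.7]; bB=p+R@[0,0,38.5]+[0,0,21.8]
for nm,b in(("A",bA),("B",bB)):
    print(nm,b,"topc",proj(c,[b-46*R[:,2]]),"corners top",proj(c,[b+R@np.array([sx*15,sy*23,-46]) for sx in(1,-1) for sy in(1,-1)]).round(1).tolist(),"bottom",proj(c,[b+R@np.array([sx*15,sy*23,0]) for sx in(1,-1) for sy in(1,-1)]).round(1).tolist())
```

```text
[[ 57  26  41  53  60  91 108  95  93  95  96 131 153 157 156 156 148 129
  121 121 122 122 121 113  98  96  88  82  85]
 [ 73  71  70  65  66  91 108 104 132 152 152 154 156 156 156 156 149 135
  124 109  71  82  91  87  86  87  86  87  88]
 [ 63  60  59  61  67  93 108  93 101 140 155 156 155 156 156 156 156 145
  125 103  68  82  87  88  87  88  87  88  89]
 [ 43  25  30  38  60  94 111  84  44  56  68  81 109 139 156 156 156 148
  129  99  69  85  88  89  89  90  88  89  88]
 [ 79  80  56  43  59  90 110  83  25  19  22  29  42  53  66  85 109 131
  133 100  71  87  89  90  88  88  88  89  75]
 [ 96 123 121 107  78  91 108  89  59  63  78 100  98  85  87  86  79  71
   84  89  70  85  89  89  88  89  89  89  72]
 [100 127 128 112  76  92  97  75  83  88  89  92  90  88  91  89  81  76
   75  85  81  79  79  84  88  88  88  88  87]
 [100 128 129 110  76  92  95  68  78  89  90  89  90  90  92  90  83  78
   74  84  83  84  85  86  82  84  89  88  89]
 [107 125 125 106  66  94  97  72  78  91  90  90  90  88  92  91  82  79
   74  84  83  84  83  83  84  85  88  89  89]
 [ 79  72  
[... 2466 characters left out ...]
 156 155 157 135
   85  79  76  79  82  84  89  87  78  51  51]
 [ 77  34  35  35  34  39  35  28  32  33  33 103 156 156 156 156 139  93
   65  70  79  86  85  97 105  87  77  49  53]
 [ 77  35  34  34  33  37  37  25  32  34  33 102 156 155 155 154 145 125
   93  59  58  69  67  73  81  89  77  51  53]]
A [561.63  25.51 141.95] topc [[263.39 209.23]] corners top [[257.7, 198.9], [257.2, 220.0], [269.6, 198.3], [269.2, 219.8]] bottom [[268.3, 201.4], [267.9, 221.5], [279.9, 200.8], [279.6, 221.3]]
B [561.64  14.63 144.86] topc [[268.44 209.07]] corners top [[262.7, 198.7], [262.2, 219.9], [274.7, 198.1], [274.3, 219.6]] bottom [[273.1, 201.2], [272.8, 221.4], [284.8, 200.6], [284.5, 221.2]]
```

The numbers settle it: label edge, side-face rows and bottom edge all match hypothesis A within 1 px, so the battery bottom is at reading + 16.7 mm along the tool axis. Now I'll refine the pocket offset with intensity profiles along deck y at rim height, in both first pictures.

Run:
```python
from fit import *
from scipy.ndimage import map_coordinates
np.set_printoptions(linewidth=250)
for n,Oc in(("side",[558.43,-29.97,45]),("top",[559.88,-30.66,45])):
    c=capture(n); g=cv2.imread(f"pics/{n}0.png",0).astype(float); D=deckR(-0.02)
    def prof(xs,z,ys):
        return np.mean([map_coordinates(g,proj(c,[D@np.array([x,y,z])+Oc for y in ys])[:,::-1].T,order=1) for x in xs],0)
    ys=np.arange(-45,50,1.)
    a=prof(np.arange(-12,13,3.) if n=="side" else np.arange(-14,-4,2.),20,ys); print(n); print("\n".join(f"{ys[i]:.0f}: "+" ".join(f"{v:.0f}" for v in a[i:i+19]) for i in range(0,95,19)))
    e=prof(np.arange(-55,-20,5.) if n=="side" else np.arange(-40,40,8.),0,np.arange(-66,67,1.)); d=np.abs(np.diff(e)); print("deck edges",np.arange(-66,-50)[np.argsort(-d[:16])[:3]]+.5, np.arange(50,66)[np.argsort(-d[116:132])[:3]]+.5)
    r=prof([0],20,ys)
```

```text
side
-45: 112 112 113 114 114 114 112 110 105 103 97 91 91 100 109 115 117 105 82
-26: 62 45 31 25 27 31 36 47 66 89 103 104 95 86 82 82 83 83 83
-7: 84 84 84 84 84 84 84 84 84 84 84 84 84 84 84 85 85 85 85
12: 84 84 84 84 84 85 85 85 85 85 85 85 85 83 78 67 53 41 32
31: 28 27 32 40 54 70 86 98 108 110 106 105 93 81 80 93 105 112 115
deck edges [-57.5 -56.5 -58.5] [62.5 63.5 57.5]
top
-45: 81 81 81 81 80 81 81 81 81 81 81 81 81 81 81 79 78 66 45
-26: 25 20 15 14 16 18 22 26 25 24 22 22 21 21 21 21 21 21 20
-7: 19 18 18 17 16 16 15 14 13 13 13 12 13 13 13 14 14 14 14
12: 14 14 14 14 13 14 15 16 18 20 19 18 17 16 15 16 17 19 22
31: 26 42 59 70 76 81 81 81 81 81 81 81 80 80 81 81 81 81 81
deck edges [-58.5 -57.5 -59.5] [58.5 59.5 57.5]
```

Pocket centre at x≈562.8 (side 563.2, top 562.5). The battery is 2.3 mm short in deck y and 0.7 mm over in deck x. Correct that, then descend along the deck normal to just above the rim.

Request:
play_rows --rows '[[[0.077,0.02,-0.012],[0,0.06,-0.02]],[[0,0,0],[0,0,0]],[[-0.005,-0.238,-0.413],[0,0,0]],[[-0.005,-0.238,-0.413],[0,0,0]],[[-0.005,-0.238,-0.413],[0,0,0]],[[-0.005,-0.238,-0.413],[0,0,0]],[[-0.005,-0.238,-0.413],[0,0,0]],[[-0.005,-0.238,-0.413],[0,0,0]],[[0,0,0],[0,0,0]],[[0,0,0],[0,0,0]]]'

```text
time: 19.38
tool_pos: [563.2, -7.6, 81.5]
tcp_rot: [3.137, 0.524, 1.546]
contact_force: [1.4, 1.0, -0.9]
grip_width: 46.1
finger_force: 30.0
```

```bash
cat > st.py <<'E'
from fit import *
from scipy.spatial.transform import Rotation as Ro
o=get_obs(); p=np.array(o["tool_pos"]); R=Ro.from_euler("xyz",o["tcp_rot"]).as_matrix(); D=deckR(-.02)
want=np.c_[-D[:,0],D[:,1],-D[:,2]]
b=p+R@[-.7,0,16.7]; print("t",o["time"],"bottom in pocket frame",D.T@(b-[562.8,-30.3,45]),"F deck",D.T@np.array(o["contact_force"]),"M deck",D.T@np.array(o["moment"]),"turn",Ro.from_matrix(want@R.T).as_rotvec(degrees=True),o["joint_positions"],o["grip_width"],o["finger_force"])
E
python3 st.py
```

```text
t 19.375 bottom in pocket frame [-0.75 -0.07 26.26] F deck [-1.32  1.34 -0.31] M deck [-0.07  0.36  0.01] turn [0.   0.2  0.13] [ 0.14  0.65  1.56 -0.59  1.1   0.48] 46.0735298578783 29.99746084213257
```

Request:
play_rows --rows '[[[0,-0.06,-0.078],[0,0,0]],[[0,-0.05,-0.087],[0,0,0]],[[0,-0.05,-0.087],[0,0,0]],[[0,0,0],[0,0,0]]]'

```text
time: 19.88
tool_pos: [562.9, -12.6, 73.5]
tcp_rot: [3.138, 0.524, 1.547]
contact_force: [-0.4, -0.3, -0.4]
grip_width: 45.6
finger_force: 30.0
```

```bash
python3 st.py
```

```text
t 19.875 bottom in pocket frame [-0.42 -0.28 16.85] F deck [ 0.1  -0.43 -0.48] M deck [-0.07  0.36  0.04] turn [0.01 0.16 0.14] [ 0.13  0.65  1.57 -0.6   1.08  0.48] 45.636212635960284 29.997376799583435
```

It is 3 mm below the rim with no force, so it is entering. Continue.

Request:
play_rows --rows '[[[0,-0.05,-0.087],[0,0,0]],[[0,-0.05,-0.087],[0,0,0]],[[0,-0.05,-0.087],[0,0,0]],[[0,-0.05,-0.087],[0,0,0]],[[0,0,0],[0,0,0]]]'

```text
time: 20.5
tool_pos: [562.8, -18.6, 63.0]
tcp_rot: [3.138, 0.524, 1.547]
contact_force: [0.2, 0.1, -1.0]
grip_width: 45.4
finger_force: 30.0
```

```bash
python3 st.py
```

```text
t 20.5 bottom in pocket frame [-0.42 -0.21  4.76] F deck [-0.59  0.18 -0.87] M deck [-0.1   0.33  0.04] turn [0.01 0.15 0.14] [ 0.12  0.67  1.58 -0.61  1.06  0.49] 45.370247934074975 29.99725252389908
```

Request:
play_rows --rows '[[[0,-0.022,-0.038],[0,0,0]],[[0,-0.022,-0.038],[0,0,0]],[[0,-0.022,-0.038],[0,0,0]],[[0,0,0],[0,0,0]]]'

```text
time: 21.0
tool_pos: [562.8, -20.5, 59.7]
tcp_rot: [3.138, 0.524, 1.547]
contact_force: [0.0, -0.9, -0.8]
grip_width: 45.7
finger_force: 30.0
```

```bash
python3 st.py
```

```text
t 21.0 bottom in pocket frame [-0.44 -0.19  0.95] F deck [ 0.35  0.03 -1.15] M deck [-0.02  0.35 -0.03] turn [0.01 0.16 0.14] [ 0.12  0.67  1.59 -0.61  1.05  0.49] 45.66385542099589 29.997289180755615
```

Request:
play_rows --rows '[[[0,-0.017,-0.029],[0,0,0]],[[0,-0.017,-0.029],[0,0,0]],[[0,0,0],[0,0,0]]]'

```text
time: 21.38
tool_pos: [563.0, -20.9, 59.0]
tcp_rot: [3.137, 0.524, 1.546]
contact_force: [-2.3, 4.1, 6.0]
grip_width: 45.5
finger_force: 30.0
```

```bash
python3 st.py
```

```text
t 21.375 bottom in pocket frame [-0.43  0.03  0.06] F deck [-0.49 -2.4   7.24] M deck [-0.58  0.3   0.11] turn [0.   0.22 0.13] [ 0.11  0.67  1.59 -0.61  1.05  0.5 ] 45.48346468941125 29.99941349029541
```

Floor reached: 7 N at 0.1 mm. One more millimetre to seat it, then open and back out along the deck normal.

Request:
play_rows --rows '[[[0,-0.017,-0.029],[0,0,0]],[[0,0,0],[0,0,0]]]'

```text
time: 21.62
tool_pos: [563.0, -20.9, 58.9]
tcp_rot: [3.136, 0.524, 1.546]
contact_force: [-4.1, 8.9, 11.9]
grip_width: 45.7
finger_force: 30.0
```

```bash
python3 st.py
```

```text
t 21.625 bottom in pocket frame [-0.45  0.01  0.04] F deck [-1.69 -4.29 14.67] M deck [-1.13  0.32  0.1 ] turn [0.   0.26 0.13] [ 0.11  0.67  1.59 -0.61  1.04  0.5 ] 45.72056524164631 30.004678666591644
```

Request:
play_rows --rows '[[[0,0.017,0.029],[0,0,0]],[[0,0,0],[0,0,0]],[[0,0,0],[0,0,0]],[[0,0,0],[0,0,0]],[[0,0,0],[0,0,0]],[[0,0,0],[0,0,0]],[[0,0.15,0.26],[0,0,0]],[[0,0.3,0.52],[0,0,0]],[[0,0.4,0.69],[0,0,0]],[[0,0.4,0.69],[0,0,0]],[[0,0,0],[0,0,0]]]' --hand 1

```text
time: 23.0
tool_pos: [564.2, 17.5, 125.3]
tcp_rot: [3.133, 0.523, 1.546]
contact_force: [0.7, 0.0, 0.3]
grip_width: 92.2
finger_force: 0.0
```

Out cleanly. Next: shut the fingers, rise, set the tool upright and go behind (uphill of) the lever. A script will work out the sweep.

Request:
play_rows --rows '[[[-0.03,0,0.84],[0.75,0,0]],[[-0.03,0,0.84],[0.75,0,0]],[[-0.03,0,0.84],[0.75,0,0]],[[-0.03,0,0.84],[0.75,0,0]],[[-0.03,0,0.84],[0.75,0,0]],[[0,-0.75,0],[0,0,0]],[[0,-0.75,0],[0,0,0]],[[0,-0.75,0],[0,0,0]],[[0,-0.75,0],[0,0,0]],[[0,0,0],[0,0,0]]]' --hand -1

```text
time: 24.25
tool_pos: [558.0, -75.3, 248.2]
tcp_rot: [-3.132, 0.0, 1.547]
contact_force: [1.0, 0.6, -1.1]
grip_width: 1.1
finger_force: 0.0
```

Run:
```python
from fit import *
o=get_obs(); print(o["tool_pos"],o["tcp_rot"],o["contact_force"],o["grip_width"])
# battery seating check and lever end, seen now
out=[]
for n,u0,v0 in(("side",245,160),("top",255,175)):
    c=capture(n); D=deckR(-.02); k=cv2.resize(c["frame"][v0:v0+90,u0:u0+80,::-1],None,fx=5,fy=5,interpolation=cv2.INTER_CUBIC)
    box=np.array([(sx*15,sy*23,h) for h in(0,46) for sx,sy in((1,1),(-1,1),(-1,-1),(1,-1))])
    uv=((proj(c,np.array([562.8,-30.3,45])+box@D.T)-[u0,v0]+.5)*5).astype(int)
    for a in range(4):cv2.line(k,tuple(map(int,uv[4+a])),tuple(map(int,uv[4+(a+1)%4])),(0,0,255),1)
    out.append(k)
    print(n,[(np.round(r["at"],1).tolist(),round(r["p"],2)) for q in("lever_hinge","lever_pad") for r in pinpoint(q,n)])
    D=deckR(-.02)
    for th in(1.9,2.0,2.1,2.2):
        P=np.array([559.2,-30.3,45])+D@np.array([42-60*np.cos(th)+3*np.sin(th),0,50+60*np.sin(th)+3*np.cos(th)]); print(th,P,proj(c,[P])[0][::-1])
cv2.imwrite("pics/g6.png",np.hstack(out))
```

```text
[557.97 -75.31 248.21] [-3.13  0.    1.55] [ 1.03  0.6  -1.11] 1.1400953570702828
side [([185.6, 278.4], 0.96), ([175.1, 333.4], 0.66), ([192.3, 336.1], 0.56)]
1.9 [559.15 -33.03 168.75] [174.37 280.12]
2.0 [559.03 -39.   169.32] [172.25 279.58]
2.1 [558.91 -45.01 169.28] [170.24 279.05]
2.2 [558.79 -50.98 168.65] [168.39 278.53]
top [([214.0, 301.7], 0.76), ([275.8, 303.8], 0.74)]
1.9 [559.15 -33.03 168.75] [210.97 300.79]
2.0 [559.03 -39.   169.32] [210.99 303.55]
2.1 [558.91 -45.01 169.28] [211.04 306.29]
2.2 [558.79 -50.98 168.65] [211.12 308.99]
```

View pics/g6.png

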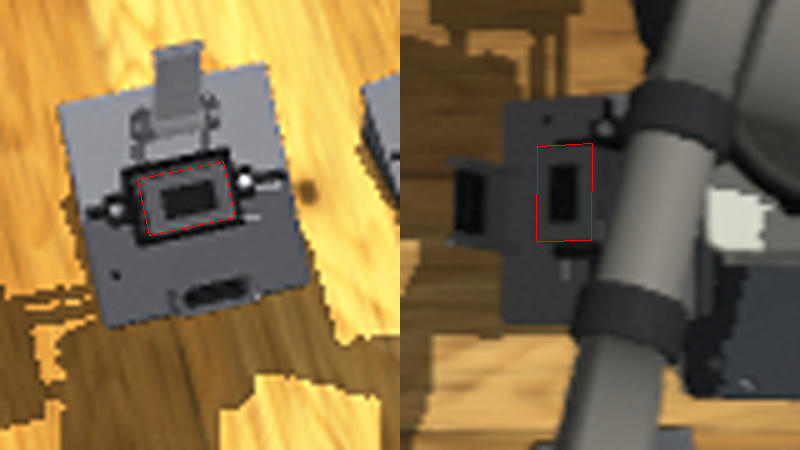

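Battery sits home in both views: the red outlines match it, the side view showing label (190,200) inside the collar. The lever stands at about 2.0 rad with its end at side crop (178,45). Computing the sweep.

Run:
```python
import numpy as np
hy,hz,w=-41.7,109.3,10.5
prev=None
for f in list(range(0,121,10)):
    a=np.radians(f); d=np.array([np.sin(a),np.cos(a)]); n=np.array([-np.cos(a),np.sin(a)])
    c=np.array([hy,hz])+(76 if f<=90 else 55)*d+3*n+[-w if f<=90 else w,-7.8]
    print(f,c.round(1),None if prev is None else ((c-prev)/30).round(2)); prev=c
```

```text
0 [-55.2 177.5] None
10 [-42.  176.9] [ 0.44 -0.02]
20 [-29.  173.9] [ 0.43 -0.1 ]
30 [-16.8 168.8] [ 0.41 -0.17]
40 [ -5.6 161.6] [ 0.37 -0.24]
50 [  4.1 152.6] [ 0.32 -0.3 ]
60 [ 12.1 142.1] [ 0.27 -0.35]
70 [ 18.2 130.3] [ 0.2  -0.39]
80 [ 22.1 117.7] [ 0.13 -0.42]
90 [ 23.8 104.5] [ 0.06 -0.44]
100 [23.5 94.9] [-0.01 -0.32]
110 [21.5 85.5] [-0.07 -0.31]
120 [17.9 76.6] [-0.12 -0.3 ]
```

Request:
play_rows --rows '[[[0.03,0,-0.8],[0,0,0]],[[0,0,-0.8],[0,0,0]],[[0,0,-0.77],[0,0,0]],[[0,0,0],[0,0,0]]]'

```text
time: 25.05
tool_pos: [558.3, -73.1, 176.3]
tcp_rot: [-3.129, -0.001, 1.551]
contact_force: [0.1, 0.5, 0.3]
grip_width: 0.2
finger_force: 0.0
```

Request:
play_rows --rows '[[[0,0.6,0.02],[0,0,0]],[[0,0.44,-0.02],[0,0,0]],[[0,0.43,-0.1],[0,0,0]],[[0,0.41,-0.17],[0,0,0]],[[0,0.37,-0.24],[0,0,0]],[[0,0.32,-0.3],[0,0,0]],[[0,0,0],[0,0,0]]]'

```text
time: 25.92
tool_pos: [558.6, 3.9, 152.3]
tcp_rot: [-3.131, -0.0, 1.551]
contact_force: [-0.8, -0.2, 0.4]
grip_width: 0.2
finger_force: 0.0
```

Request:
play_rows --rows '[[[0,0.27,-0.35],[0,0,0]],[[0,0.2,-0.39],[0,0,0]],[[0,0.13,-0.42],[0,0,0]],[[0,0.06,-0.44],[0,0,0]],[[0,0,0],[0,0,0]]]'

```text
time: 26.55
tool_pos: [558.4, 23.1, 104.0]
tcp_rot: [-3.13, -0.0, 1.55]
contact_force: [0.1, -0.7, 0.2]
grip_width: 0.4
finger_force: 0.0
```

Run:
```python
from fit import *
o=get_obs(); print(o["tool_pos"],o["contact_force"])
c=capture("side"); 
for n in("side","top"):
    c=capture(n)
    print(n,[(np.round(r["at"],1).tolist(),round(r["p"],2)) for r in spot_in("lever",n)],[(np.round(r["at"],1).tolist(),round(r["p"],2)) for r in pinpoint("lever_pad",n)])
    D=deckR(-.02)
    for th in(.2,.5,1,1.5,2.):
        P=np.array([559.2,-30.3,45])+D@np.array([42-60*np.cos(th)+3*np.sin(th),0,50+60*np.sin(th)+3*np.cos(th)]); print(th,P,proj(c,[P])[0][::-1])
```

```text
[558.37  23.13 103.99] [ 0.11 -0.68  0.16]
side [([185.9, 337.6], 0.59)] [([193.2, 336.2], 0.61), ([200.0, 286.9], 0.52)]
0.2 [560.13  16.16  93.07] [205.22 285.13]
0.5 [560.17  18.37 110.88] [202.79 285.2 ]
1 [560.01  10.26 139.48] [194.76 284.26]
1.5 [559.59 -10.56 160.69] [183.58 282.21]
2.0 [559.03 -39.   169.32] [172.25 279.58]
top [] []
0.2 [560.13  16.16  93.07] [214.06 277.65]
0.5 [560.17  18.37 110.88] [213.27 276.84]
1 [560.01  10.26 139.48] [212.03 280.64]
1.5 [559.59 -10.56 160.69] [211.18 290.34]
2.0 [559.03 -39.   169.32] [210.99 303.55]
```

The lever is following (pad seen near 0.5–0.6 rad). Press on down.

Request:
play_rows --rows '[[[0,-0.01,-0.32],[0,0,0]],[[0,-0.07,-0.31],[0,0,0]],[[0,-0.12,-0.3],[0,0,0]],[[0,0,0],[0,0,0]]]'

```text
time: 27.4
tool_pos: [559.2, 16.8, 76.9]
tcp_rot: [-3.132, -0.0, 1.55]
contact_force: [0.3, 1.6, 0.6]
grip_width: 0.1
finger_force: 0.3
```

Request:
play_rows --rows '[[[0,-0.02,-0.04],[0,0,0]],[[0,-0.02,-0.04],[0,0,0]],[[0,0,0],[0,0,0]]]'

```text
time: 27.78
tool_pos: [559.4, 16.3, 75.9]
tcp_rot: [-3.134, -0.0, 1.55]
contact_force: [-0.8, 3.3, 6.1]
grip_width: 0.4
finger_force: 3.6
```

Request:
play_rows --rows '[[[0,-0.02,-0.04],[0,0,0]],[[0,-0.02,-0.04],[0,0,0]],[[0,0,0],[0,0,0]]]'

```text
time: 28.15
tool_pos: [559.6, 15.9, 75.0]
tcp_rot: [-3.135, -0.001, 1.55]
contact_force: [-4.2, 7.4, 17.8]
grip_width: 0.3
finger_force: 9.0
```

Request:
play_rows --rows '[[[0,-0.01,-0.04],[0,0,0]],[[0,0,-0.03],[0,0,0]],[[0,0,0],[0,0,0]]]'

```text
time: 28.52
tool_pos: [559.8, 15.8, 74.5]
tcp_rot: [-3.136, -0.001, 1.55]
contact_force: [-7.8, 8.2, 28.8]
grip_width: 0.6
finger_force: 14.3
```

29 N and stopped, well past the catch's requirement. Retreat and look.

Request:
play_rows --rows '[[[0,0,0.3],[0,0,0]],[[0,0,0.95],[0,0,0]],[[0,0,0.95],[0,0,0]],[[0,0,0.95],[0,0,0]],[[0,0,0.95],[0,0,0]],[[0,-0.8,0.95],[0,0,0]],[[0,-0.8,0.9],[0,0,0]],[[0,-0.8,0],[0,0,0]],[[0,-0.7,0],[0,0,0]],[[0,0,0],[0,0,0]],[[0,0,0],[0,0,0]]]'

```text
time: 29.9
tool_pos: [559.1, -78.3, 248.6]
tcp_rot: [-3.132, -0.0, 1.55]
contact_force: [-0.3, 0.0, -0.3]
grip_width: 0.6
finger_force: 0.0
```

Run:
```python
from fit import *
o=get_obs(); print(o["time"],o["tool_pos"],o["contact_force"])
c=capture("side"); D=deckR(-.02); u0,v0=245,150
k=cv2.resize(c["frame"][v0:v0+90,u0:u0+100,::-1],None,fx=6,fy=6,interpolation=cv2.INTER_CUBIC); k=np.clip(k*1.4,0,255).astype(np.uint8)
# expected lever end (outer face corners) at several angles
for th,col in((0,(0,0,255)),(.06,(0,255,0)),(.12,(255,0,0))):
    P=[np.array([559.2,-30.3,45])+D@np.array([42-89*np.cos(th)+3*np.sin(th),y,50+89*np.sin(th)+3*np.cos(th)]) for y in(-12,12)]
    uv=proj(c,P); print(th,uv.round(1).tolist())
    q=((uv-[u0,v0]+.5)*6).astype(int); cv2.line(k,tuple(map(int,q[0])),tuple(map(int,q[1])),col,1)
cv2.imwrite("pics/g7.png",k)
print([(np.round(r["at"],1).tolist(),round(r["p"],2)) for q in("lever_pad","catch_top") for r in pinpoint(q,"side")])
```

```text
29.9 [559.05 -78.32 248.64] [-0.33  0.03 -0.27]
0 [[291.6, 215.6], [282.6, 217.6]]
0.06 [[291.8, 215.6], [282.8, 217.6]]
0.12 [[292.0, 215.5], [282.9, 217.4]]
[([205.6, 287.8], 0.75), ([192.0, 338.2], 0.7), ([198.7, 341.9], 0.91), ([213.1, 285.8], 0.8)]
```

View pics/g7.png

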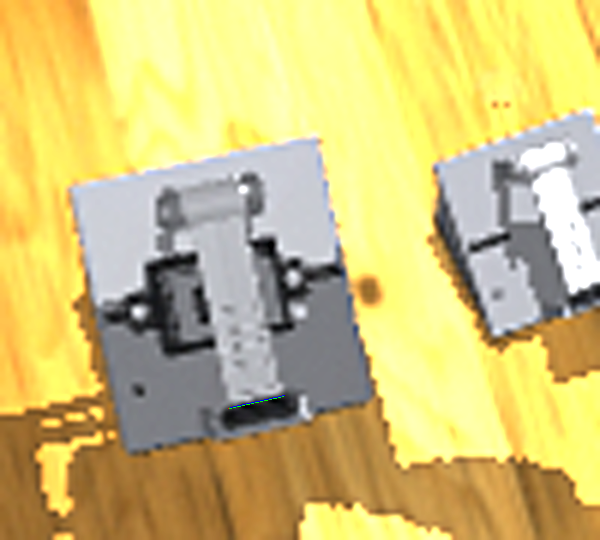

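The side view shows the lever lying over the battery with its end at the catch (crop (255,400)), but this view runs along the normal and can't show a small angle. Contact height said shut, within about 2 mm. I'll check once more with a light press nearer the free end.

Request:
play_rows --rows '[[[0,0.85,0],[0,0,0]],[[0,0.85,0],[0,0,0]],[[0,0.85,0],[0,0,0]],[[0,0.85,-0.7],[0,0,0]],[[0,0,-1],[0,0,0]],[[0,0,-1],[0,0,0]],[[0,0,-1],[0,0,0]],[[0,0,-1],[0,0,0]],[[0,0,-0.6],[0,0,0]],[[0,0,-0.3],[0,0,0]],[[0,0,0],[0,0,0]]]'

```text
time: 31.42
tool_pos: [559.1, 23.6, 81.0]
tcp_rot: [-3.132, 0.0, 1.55]
contact_force: [0.0, -0.0, 0.3]
grip_width: 0.2
finger_force: 0.0
```

Request:
play_rows --rows '[[[0,0,-0.05],[0,0,0]],[[0,0,-0.05],[0,0,0]],[[0,0,-0.05],[0,0,0]],[[0,0,0],[0,0,0]]]'

```text
time: 31.92
tool_pos: [559.3, 23.2, 76.8]
tcp_rot: [-3.133, 0.0, 1.55]
contact_force: [0.5, -0.5, -0.6]
grip_width: 0.8
finger_force: 0.0
```

Request:
play_rows --rows '[[[0,0,-0.05],[0,0,0]],[[0,0,-0.05],[0,0,0]],[[0,0,0],[0,0,0]]]'

```text
time: 32.3
tool_pos: [559.2, 23.3, 73.5]
tcp_rot: [-3.133, 0.0, 1.55]
contact_force: [0.3, 0.0, -0.2]
grip_width: 0.6
finger_force: 0.1
```

Request:
play_rows --rows '[[[0,-0.02,-0.05],[0,0,0]],[[0,-0.02,-0.05],[0,0,0]],[[0,0,0],[0,0,0]]]'

```text
time: 32.67
tool_pos: [559.6, 22.5, 71.9]
tcp_rot: [-3.134, -0.0, 1.55]
contact_force: [-2.4, 3.1, 10.0]
grip_width: 0.6
finger_force: 4.8
```

Request:
play_rows --rows '[[[0,0,0.3],[0,0,0]],[[0,0,0.95],[0,0,0]],[[0,0,0.95],[0,0,0]],[[0,0,0.95],[0,0,0]],[[0,0,0],[0,0,0]]]'

```text
time: 33.3
tool_pos: [560.6, 21.8, 167.4]
tcp_rot: [-3.138, 0.001, 1.55]
contact_force: [0.1, -1.1, -0.2]
grip_width: 0.5
finger_force: 0.0
```

The lever surface was met at the shut height (73 against 73.5 expected), so it stayed held there after the first release. The arm is clear; handing in.

```bash
python3 -c "
from plant import bot
print(bot.close_job())"
```

```text
the job is handed in; nothing more can be done
None
```

The job is handed in at about 33 s: the battery is home in the pocket (stopped on its floor, checked in both views), the lever stayed at its shut height when I touched it again after releasing it (the catch itself could not be seen), the shaker, glass and tumbler were never approached, and the highest wrist force was about 100 N, from one touch on the battery while finding the fingertips' true height.

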